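# Find the odd sample jar by heft and ring for the attendant

## Task

Three closed sample jars look alike, but one is clearly heavier than the other two: find it by lifting. Stand the heavy jar in the middle of the round cork coaster, with its whole foot on the cork, and let the other two end up standing on the bare worktop; then ring the call bell by pressing its button fully down and letting it go. Keep the jars upright and leave the pack of cards and the eraser where they lie.

Things in the scene. Friction and masses are not known exactly. Their poses are not given: they have to be found in the camera images.
- jar_1: one of three look-alike jars: upright opaque grey cylinder 44 mm across, white ribbed screw cap 46 mm across from z 58 to 72 mm. Origin at the centre of its underside, z up. Grip across body or cap. Contents hidden: in all two of the jars weigh about 0.10 kg each and one 0.40 kg; which one changes from run to run and can only be felt
- jar_2: one of three look-alike jars: upright opaque grey cylinder 44 mm across, white ribbed screw cap 46 mm across from z 58 to 72 mm. Origin at the centre of its underside, z up. Grip across body or cap. Contents hidden: in all two of the jars weigh about 0.10 kg each and one 0.40 kg; which one changes from run to run and can only be felt
- jar_3: one of three look-alike jars: upright opaque grey cylinder 44 mm across, white ribbed screw cap 46 mm across from z 58 to 72 mm. Origin at the centre of its underside, z up. Grip across body or cap. Contents hidden: in all two of the jars weigh about 0.10 kg each and one 0.40 kg; which one changes from run to run and can only be felt
- coaster: round cork coaster, 80 mm across, 8 mm high, fixed to the worktop; origin at the centre of its underside
- coaster_top (a point): centre of the top face of the round coaster
- bell_top (a point): top centre of the push button of a desk call bell (dome 73 mm across, whole bell 50 mm high, fixed to the worktop; button 14 mm across, stands 12 mm above the dome, stroke 4.5 mm, about 8 N when fully down)
- bell_button (a joint): travel of the bell's spring button in m: 0 at rest, 0.0045 fully down
- card_pack: bystander: flat pale pack of cards, 52 x 74 x 15 mm, loose; origin at the centre of its underside
- rubber_eraser: bystander: eraser in a sleeve, 20 x 42 x 13 mm, loose; origin at the centre of its underside

How it is judged:
On the way, in this order (a step that is already met when the one before it is completed fails the run):
1. the heavy jar stands on the coaster and the other two on the bare worktop, all let go (((horizontal distance between jar_1 and coaster_top below 0.018 m and height (world z) of jar_1 below 0.013 m and height (world z) of jar_2 between -0.01 and 0.004 m and height (world z) of jar_3 between -0.01 and 0.004 m) or (horizontal distance between jar_2 and coaster_top below 0.018 m and height (world z) of jar_2 below 0.013 m and height (world z) of jar_1 between -0.01 and 0.004 m and height (world z) of jar_3 between -0.01 and 0.004 m) or (horizontal distance between jar_3 and coaster_top below 0.018 m and height (world z) of jar_3 below 0.013 m and height (world z) of jar_1 between -0.01 and 0.004 m and height (world z) of jar_2 between -0.01 and 0.004 m)) and contact force between coaster and anything else between 2.4 and 6 N and angle between each of jar_1, jar_2, jar_3's own z axis and vertical below 0.12 rad and linear speed of each of jar_1, jar_2, jar_3 below 0.03 m/s and contact force between the fingers and anything else below 0.1 N), for 0.2 s.
2. then the bell's button is pressed fully down, the jars still in place (((horizontal distance between jar_1 and coaster_top below 0.018 m and height (world z) of jar_1 below 0.013 m and height (world z) of jar_2 between -0.01 and 0.004 m and height (world z) of jar_3 between -0.01 and 0.004 m) or (horizontal distance between jar_2 and coaster_top below 0.018 m and height (world z) of jar_2 below 0.013 m and height (world z) of jar_1 between -0.01 and 0.004 m and height (world z) of jar_3 between -0.01 and 0.004 m) or (horizontal distance between jar_3 and coaster_top below 0.018 m and height (world z) of jar_3 below 0.013 m and height (world z) of jar_1 between -0.01 and 0.004 m and height (world z) of jar_2 between -0.01 and 0.004 m)) and contact force between coaster and anything else between 2.4 and 6 N and angle between each of jar_1, jar_2, jar_3's own z axis and vertical below 0.12 rad and linear speed of each of jar_1, jar_2, jar_3 below 0.03 m/s and value of joint bell_button above 0.0032 m), for 0.02 s.
At the end, for the whole second after the job is handed in: The heavy jar stands on the coaster, centred within 18 mm, the other two on the bare worktop, all upright (within 7 degrees), at rest and released; after that the bell's button has been pressed at least 3.2 mm and has sprung back (all of step 1 and value of joint bell_button below 0.001 m); the robot touches nothing.
It fails at once if a jar is tipped more than about 40 degrees (angle between any of jar_1, jar_2, jar_3's own z axis and vertical above 0.7 rad).
It fails at once if the card pack or the eraser is moved more than 30 mm (distance of any of card_pack, rubber_eraser from where it was at the start of the episode above 0.03 m).
It also fails if it takes over 67 s, if anything falls off the work surface, if the arm or the gripper's body presses on something with over 40 N, if the wrist force passes 120 N, or if a joint passes its speed limit or range.

## Robot

A 7-joint arm with a two-finger parallel gripper is mounted at the origin on the work surface; the furniture and walls round the work are solid. World frame = base frame: x ahead of the robot, y to its left, z up, the work surface at z = 0. Lengths are in m, angles in rad, forces in N, time in s.
With the tool pointing down it reaches from about 0.4 to 0.85 m from the base axis. Payload 4.5 kg.
Tool frame: the origin (TCP) lies midway between the tips of the shut fingers; the grasp point (between the pads) lies 19 mm behind it; y points along the fingers, z is the direction in which the jaws open and shut, and the axes are right-handed (so a half turn about y gives the same grasp; the last joint's range is limited). The gripper opens to 88 mm and grips with 3 to 60 N. Pads are 18 mm wide; open, the fingers measure 123 mm over their backs; the gripper's body (75 mm by 187 mm) begins 45 mm behind the grasp point.
Start: joints at [-1.213, 0.689, -0.195, 1.565, 0.157, 0.902, -0.215], TCP at [0.199, 0.593, 0.239] pointing down, gripper open.
Joint ranges: [-3.01, 3.01], [-0.46, 2.08], [-1.47, 1.51], [0.13, 2.56], [-1, 4.14], [0.04, 2.09], [-2.66, 2.66]. Speed limits (rad/s): [2.57, 2.57, 3.14, 3.14, 3.14, 3.14, 3.14].

## Interface

Orientations are given as a unit quaternion [w, x, y, z].
In Python, from cell import manip, read_camera, camera_params gives the robot as it stands.
- The arm moves only by the tool apply_moves, never from a script. Its argument "plan" is a list that holds one entry, the list of rows, each a list of 7 numbers: the shift along the tool's x, y, z in cm, then the turn, a rotation vector about the tool's x, y, z in rad, then the closure, from -1 (fully open) to 1 (shut). In form: [[[tx, ty, tz, ax, ay, az, claw], ...]]. A call has 1 to 10 rows; each row is the pose to reach, as a shift and turn from the pose commanded when the call began, along the tool's axes at that moment; what a row does not reach only later rows make up. A row lasts 1/8 s, in which the tool goes at most 62.5 mm and 10.7 degrees, less where a joint would pass 70% of its speed; a pose out of reach is approached as far as the arm can. A call with a gripper value outside its range is refused whole. The fingers move at their own pace and stop on an object; "grip_force" is the grip in N (left out, the last holds). Time passes only in rows, so rows that repeat a pose let the fingers close. It gives the time, the measured TCP pose, the force and the opening at its end, in the units of the state.
- manip.observe(): the state, without advancing time (a new reading comes with each control period).
- read_camera(name): name is "side" or "top"; returns (picture, depth): 384x512x3 uint8, red, green, blue; 384x512 float32, m along the optical axis (not along the pixel's ray), 0 where there is no reading.
- camera_params(name): a dict with "fov_y" (degrees; the focal length in pixels is half the picture's height over the tangent of half this angle, whatever the lens; pixels are square), "cx", "cy" (the principal point, pixels), "rvec" (rotation vector, rad) and "tvec" (3), from world to camera coordinates, as OpenCV has them. Camera axes: x right, y down, z forward; pixel columns grow to the right and rows downward; lengths in m; the calibration is good to about 2 mm. A picture is of the moment at which its call begins. camera_params takes no time and is no camera call.
- manip.job_done(): hands the job in, once; it reports no verdict.
The state is a dict: "time": time; "joint_positions": joint angles; "qd": joint speeds; "effort": joint torques, N m; "tcp_pos": TCP position; "eef_rot": TCP orientation; "ft_force": force on the tool from outside, world axes, zero at the start; "torque": the same for the moment, N m; "finger_gap": finger opening in m.
Only numpy, scipy, OpenCV 4.12 (cv2) and the standard library are available. Lean on these libraries where they do the work, as an engineer would, in place of code of your own. Each camera call takes 0.05 s, during which the arm holds its last target.

## Working session

There is one attempt and no reset: what is moved stays moved. The work goes in short steps, Python scripts to look and compute and a tool call to move; the robot and the scene stay as the last step left them, time stands still between calls to the robot, and variables do not carry over. Pictures are saved under pics/ and viewed, and the job is handed in when it is done.

Besides the shell and the picture viewer there is one more tool, called by a JSON object that holds its "name" and its "arguments", one argument or row to a line. apply_moves: Moves the arm, as the interface text tells. Its arguments: {"type":"object","properties":{"plan":{"type":"array","items":{"type":"array","items":{"type":"array","items":{"type":"number"}}}},"grip_force":{"type":"number"}},"required":["plan"]}

```bash
mkdir -p pics; ls; python3 - <<'E'
from cell import manip, read_camera, camera_params
import cv2,numpy as np
print(manip.observe())
for n in("side","top"):
    p,d=read_camera(n); print(camera_params(n))
    cv2.imwrite(f"pics/{n}0.png",p[:,:,::-1]); np.savez(f"{n}0.npz",p=p,d=d)
E
```

```text
pics
{'time': 0.0, 'joint_positions': array([-1.21315052,  0.68995633, -0.19451794,  1.56635458,  0.15731239,
        0.90249619, -0.21506457]), 'qd': array([-8.63151703e-04, -8.41670306e-04, -4.87563162e-05, -9.79390198e-04,
       -4.91550721e-04, -4.90308370e-04,  7.45544284e-05]), 'effort': array([ 6.84919305e-04, -5.27568197e+01, -1.26653317e+00, -1.53428257e+01,
       -5.25936764e-02,  6.62987106e-03,  1.68277470e-04]), 'tcp_pos': array([0.1987304 , 0.59189251, 0.23792458]), 'eef_rot': array([-0.69722278,  0.69850605, -0.1140048 ,  0.11389729]), 'ft_force': array([-0.30700833, -0.27744678, -0.14793169]), 'torque': array([ 0.00565214, -0.08659874,  0.01268154]), 'finger_gap': 0.08809456014238777}
{'fov_y': 43.50786630153977, 'cx': 248.96173892646493, 'cy': 190.79253082127167, 'rvec': array([ 0.54032598,  2.83846979, -0.91454372]), 'tvec': array([ 0.283001  , -0.26238591,  1.12546603])}
{'fov_y': 54.72562665311122, 'cx': 255.25797046517803, 'cy': 187.7088824388769, 'rvec': array([ 2.13602112, -2.18075028,  0.06195149]), 'tvec': array([0.25443023, 0.38728268, 0.88759799])}
```

View pics/side0.png

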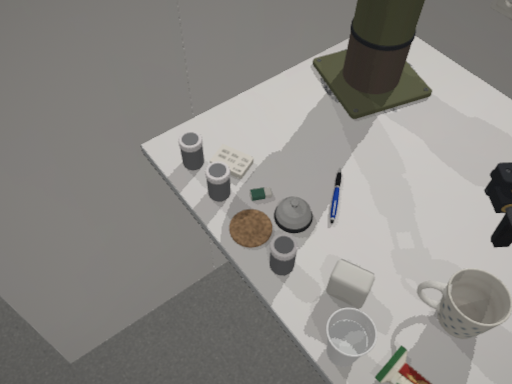

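View pics/top0.png

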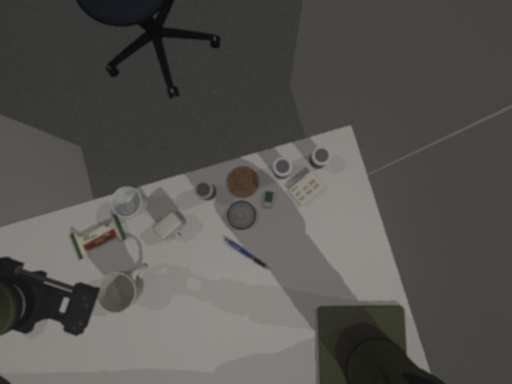

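The side view shows jars at about (192,150), (218,182) and (283,255), the cork at (250,228), the bell at (294,212), the eraser at (262,193) and a pale pack at (232,162). In the top view the jars are at (320,157), (282,168) and (205,190), the cork at (242,182), and the bell at (241,215).

```bash
cat > h.py <<'E'
import cv2,numpy as np
from cell import manip, read_camera, camera_params
from scipy.spatial.transform import Rotation as R
def cam(n):
    c=camera_params(n); f=192/np.tan(np.radians(c['fov_y'])/2)
    return f,c['cx'],c['cy'],R.from_rotvec(c['rvec']).as_matrix(),np.array(c['tvec'])
def ray(n,u,v,z):
    f,cx,cy,M,t=cam(n); o=-M.T@t; d=M.T@np.array([(u-cx)/f,(v-cy)/f,1]); return o+d*(z-o[2])/d[2]
def proj(n,p):
    f,cx,cy,M,t=cam(n); q=M@np.array(p)+t; return np.array([f*q[0]/q[2]+cx,f*q[1]/q[2]+cy])
def cloud(n,D):
    f,cx,cy,M,t=cam(n); v,u=np.mgrid[:384,:512]; P=np.stack([(u-cx)/f*D,(v-cy)/f*D,D],-1)-t; return P@M
E
python3 - <<'E'
from h import *
for n in("side","top"):
    print(n,'cam pos',-cam(n)[3].T@cam(n)[4],'base',proj(n,[0,0,0]),'tcp',proj(n,manip.observe()['tcp_pos']))
for u,v in((320,157),(282,168),(205,190)): print('top cap',ray('top',u,v,.072))
print('coaster',ray('top',242,182,.008),'bell',ray('top',241,215,.03))
for u,v in((190,139),(218,171),(284,245)): print('side cap',ray('side',u,v,.072))
print('coaster',ray('side',250,228,.008),'bell',ray('side',294,203,.05))
for n in("side","top"):
    z=np.load(n+'0.npz'); P=cloud(n,z['d']); 
    for (u,v) in ((318,157),(282,168),(205,190),(242,182),(241,215),(310,188),(268,199)) if n=='top' else ((190,139),(218,171),(284,245),(250,228),(294,203),(232,162),(260,193)): print(n,u,v,P[v,u].round(4))
    s=cv2.resize(z['p'][100:260,120:380] if n=='top' else z['p'][110:300,150:400],None,fx=3,fy=3,interpolation=cv2.INTER_CUBIC)
    cv2.imwrite(f'pics/{n}0c.png',s[:,:,::-1])
E
```

```text
side cam pos [0.57927699 0.70644888 0.76221904] base [369.94947178  78.61810071] tcp [514.85158272 279.94521229]
top cam pos [0.30935047 0.21649415 0.92735397] base [361.60370981 349.58376099] tcp [ 67.07400952 285.25737785]
top cap [0.4560546  0.09308474 0.072     ]
top cap [0.43244113 0.18170788 0.072     ]
top cap [0.38514199 0.36175688 0.072     ]
coaster [0.40880656 0.27964907 0.008     ] bell [0.3262769  0.28183398 0.03      ]
side cap [0.46030803 0.08915237 0.072     ]
side cap [0.43621865 0.18235197 0.072     ]
side cap [0.38680838 0.36692535 0.072     ]
coaster [0.41237268 0.28017922 0.008     ] bell [0.32932139 0.28440107 0.05      ]
side 190 139 [0.4611 0.093  0.0763]
side 218 171 [0.4364 0.1831 0.073 ]
side 284 245 [0.3874 0.3679 0.0741]
side 250 228 [0.4128 0.2812 0.0097]
side 294 203 [0.3296 0.2849 0.0508]
side 232 162 [0.3915 0.13   0.0178]
side 260 193 [0.3676 0.2187 0.0148]
top 318 157 [0.4564 0.0975 0.0706]
top 282 168 [0.4322 0.1818 0.0737]
top 205 190 [0.3853 0.362  0.0705]
top 242 182 [0.4088 0.2796 0.0082]
top 241 215 [0.3259 0.2803 0.0504]
top 310 188 [0.3897 0.1116 0.0117]
top 268 199 [0.3646 0.2157 0.0131]
```

View pics/top0c.png

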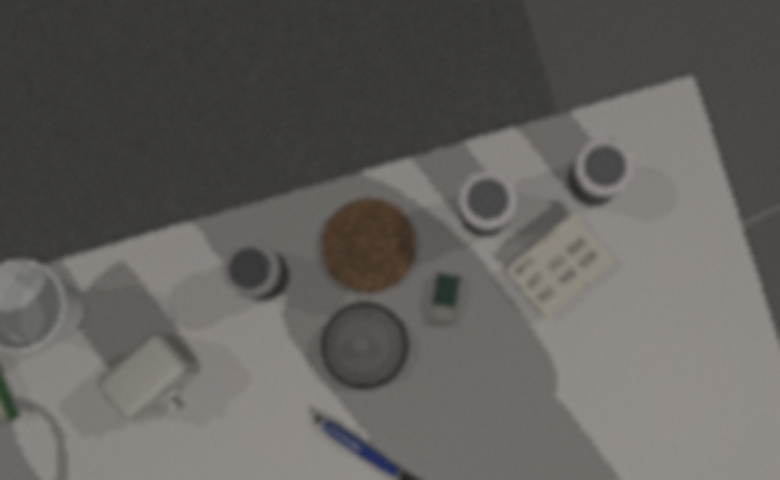

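View pics/side0c.png

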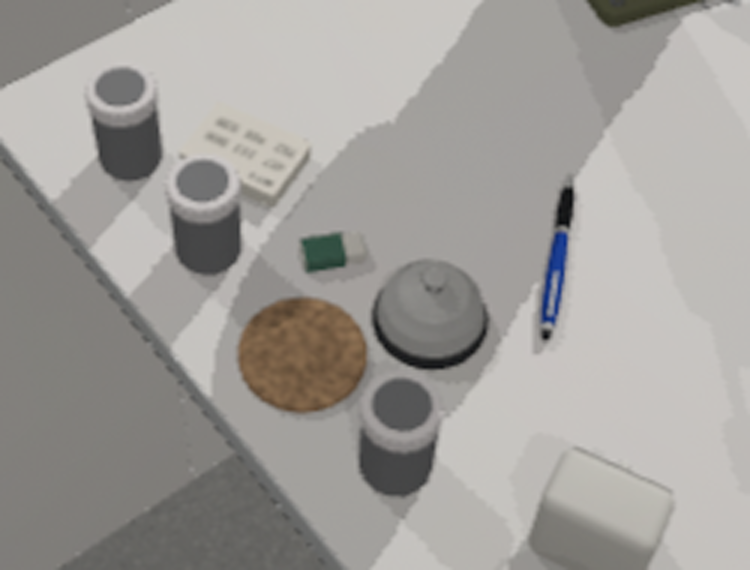

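```bash
python3 - <<'E'
from h import *
jars=[(.457,.092),(.434,.182),(.386,.364)]
for n in("side","top"):
    z=np.load(n+'0.npz'); P=cloud(n,z['d']); ok=z['d']>0
    for j in jars:
        m=ok&(np.hypot(P[...,0]-j[0],P[...,1]-j[1])<.04)&(P[...,2]>.066)
        hull=cv2.convexHull(np.argwhere(m)[:,::-1].astype(np.int32))[:,0]
        w=np.array([ray(n,u,v,.072)[:2] for u,v in hull]).astype(np.float32)
        c,r=cv2.minEnclosingCircle(w); print(n,'jar',np.round(c,4),round(r,4),np.median(P[m],0).round(4), m.sum())
    hsv=cv2.cvtColor(z['p'],cv2.COLOR_RGB2HSV)
    m=((hsv[...,0]<20)&(hsv[...,1]>70)&(np.hypot(P[...,0]-.41,P[...,1]-.28)<.06))
    h=cv2.convexHull(np.argwhere(m)[:,::-1].astype(np.int32))[:,0]
    w=np.array([ray(n,u,v,.008)[:2] for u,v in h]).astype(np.float32)
    c,r=cv2.minEnclosingCircle(w); print(n,'coaster',np.round(c,4),round(r,4),m.sum())
    m=ok&(np.hypot(P[...,0]-.328,P[...,1]-.282)<.03)&(P[...,2]>.02); print(n,'bell',P[m].mean(0).round(4),(P[m].min(0)).round(3),P[m].max(0).round(3))
    # tall stuff
    m=ok&(P[...,2]>.085)&(P[...,0]>.1)
    k,l,s,c=cv2.connectedComponentsWithStats(m.astype(np.uint8))
    for i in range(1,k):
        if s[i,4]>25: print(n,'tall',c[i].round(),s[i,4],P[l==i].min(0).round(3),P[l==i].max(0).round(3))
print(R.from_quat(np.roll(manip.observe()['eef_rot'],-1)).as_matrix().round(3))
E
```

```text
side jar [0.461  0.0917] 0.0262 [0.4622 0.0929 0.0735] 377
side jar [0.438  0.1822] 0.0249 [0.4386 0.183  0.0735] 427
side jar [0.3885 0.3678] 0.0246 [0.3891 0.368  0.0733] 575
side coaster [0.4109 0.2793] 0.04 1248
side bell [0.3314 0.2881 0.0338] [0.299 0.254 0.02 ] [0.358 0.312 0.053]
side tall [118.  61.] 32404 [ 0.1   -0.125  0.085] [0.802 0.068 0.386]
side tall [501. 202.] 1638 [0.176 0.493 0.238] [0.217 0.555 0.348]
side tall [481. 296.] 800 [0.113 0.515 0.085] [0.205 0.607 0.097]
side tall [353. 328.] 474 [0.326 0.504 0.085] [0.397 0.574 0.098]
top jar [0.4606 0.0898] 0.0228 [0.4607 0.0904 0.0713] 294
top jar [0.4372 0.1804] 0.0227 [0.4372 0.1811 0.0712] 296
top jar [0.3876 0.3658] 0.023 [0.3877 0.3665 0.0712] 294
top coaster [0.4105 0.2786] 0.0379 720
top bell [0.3275 0.2816 0.0318] [0.3   0.253 0.02 ] [0.356 0.312 0.052]
top tall [442. 147.] 45556 [ 0.1   -0.121  0.085] [0.83  0.075 0.596]
top tall [124. 201.] 166 [0.328 0.504 0.085] [0.397 0.575 0.097]
top tall [ 45. 299.] 5307 [0.114 0.493 0.085] [0.26  0.661 0.46 ]
top tall [  4. 380.] 59 [0.203 0.392 0.668] [0.208 0.403 0.68 ]
[[ 0.948 -0.     0.318]
 [-0.318 -0.002  0.948]
 [ 0.    -1.    -0.002]]
```

```bash
python3 - <<'E'
from h import *
for n in("side","top"):
    z=np.load(n+'0.npz'); P=cloud(n,z['d'])
    for u,v in ([(20,20),(100,20),(160,60),(60,100),(100,150),(140,140),(180,90),(20,200),(60,300),(160,300)] if n=='side' else [(330,60),(400,60),(480,60),(480,160),(420,170),(345,120),(360,140),(440,240),(300,60),(240,60),(200,140),(30,190)]): print(n,u,v,P[v,u].round(3), z['d'][v,u].round(3))
E
```

```text
side 20 20 [0.665 0.031 0.349] 0.685
side 100 20 [ 0.557 -0.     0.301] 0.764
side 160 60 [ 0.472 -0.024  0.178] 0.894
side 60 100 [0.659 0.029 0.19 ] 0.816
side 100 150 [0.629 0.02  0.037] 0.952
side 140 140 [ 0.547 -0.001  0.011] 1.002
side 180 90 [ 0.442 -0.029  0.09 ] 0.975
side 20 200 [0.796 0.064 0.011] 0.914
side 60 300 [ 0.85   0.078 -0.385] 1.217
side 160 300 [ 0.625  0.015 -0.72 ] 1.57
top 330 60 [ 0.723  0.047 -0.007] 0.962
top 400 60 [0.559 0.003 0.355] 0.585
top 480 60 [ 0.479 -0.017  0.531] 0.403
top 480 160 [ 0.38  -0.045  0.468] 0.455
top 420 170 [ 0.391 -0.042  0.295] 0.628
top 345 120 [ 0.574  0.006 -0.047] 0.987
top 360 140 [ 0.504 -0.012  0.026] 0.907
top 440 240 [ 0.273 -0.074  0.283] 0.629
top 300 60 [ 0.886  0.089 -0.365] 1.335
top 240 60 [ 1.067  0.332 -0.75 ] 1.743
top 200 140 [ 0.689  0.522 -0.743] 1.707
top 30 190 [ 0.431  1.018 -0.294] 1.253
```

```bash
cat >> h.py <<'E'
def go(p,yaw=None):
    s=manip.observe(); M=R.from_quat(np.roll(s['eef_rot'],-1))
    d=M.inv().apply(np.array(p)-s['tcp_pos'])*100
    if yaw is None: rv=np.zeros(3)
    else:
        zc=np.array([np.cos(yaw),np.sin(yaw),0]); y=np.array([0,0,-1.]); x=np.cross(y,zc)
        rv=(M.inv()*R.from_matrix(np.stack([x,y,zc],1))).as_rotvec()
    print('t',s['time'],'tcp',s['tcp_pos'].round(4),'f',s['ft_force'].round(2),'gap',s['finger_gap'],'shift',d.round(2),'rot',rv.round(3))
E
python3 -c "
from h import *
go([.388,.3668,.12],.276)"
```

```text
t 0.1 tcp [0.1987 0.592  0.238 ] f [-0.53 -0.46  0.69] gap 0.08804065817196573 shift [ 25.1   11.83 -15.31] rot [0.001 0.971 0.001]
```

{"name": "apply_moves", "arguments": {
  "plan": [
    [[25.1,1,-15.3,0,0.97,0,-1],[25.1,1,-15.3,0,0.97,0,-1],[25.1,1,-15.3,0,0.97,0,-1],[25.1,1,-15.3,0,0.97,0,-1],[25.1,3,-15.3,0,0.97,0,-1],[25.1,6,-15.3,0,0.97,0,-1],[25.1,9,-15.3,0,0.97,0,-1],[25.1,11,-15.3,0,0.97,0,-1],[25.1,11,-15.3,0,0.97,0,-1]]
  ],
  "grip_force": 25
}}

```text
time: 1.23
tcp_pos: [0.3872, 0.3668, 0.1273]
eef_rot: [-0.563, 0.566, -0.426, 0.426]
ft_force: [-0.7, 0.7, 0.1]
finger_gap: 0.088
```

```bash
python3 -c "
from h import *
go([.388,.3668,.045],.276)
p,d=read_camera('side');cv2.imwrite('pics/s1.png',p[:,:,::-1])"
```

```text
t 1.225 tcp [0.3872 0.3668 0.1273] f [-0.74  0.65  0.06] gap 0.08801952007843385 shift [0.   8.23 0.1 ] rot [0.003 0.001 0.002]
```

View pics/s1.png

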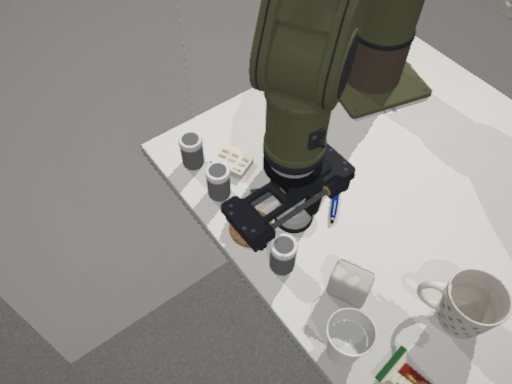

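```bash
python3 -c "
from h import *
for s in(-.05,.05):
  for z in (.127,.146,.19): print(s,z,proj('side',[.3872+.962*s,.3668+.272*s,z]))
p,d=read_camera('top');cv2.imwrite('pics/t1.png',p[:,:,::-1])
p,d=read_camera('side');P=cloud('side',d);print(P[235,258],P[222,240],P[185,345],P[200,290])
s=cv2.resize(p[130:290,180:400],None,fx=3.5,fy=3.5);cv2.imwrite('pics/s1c.png',s[:,:,::-1])"
```

```text
-0.05 0.127 [310.0901923  210.96317822]
-0.05 0.146 [311.31471944 204.20878936]
-0.05 0.19 [314.35556691 187.43573013]
0.05 0.127 [260.16116636 244.75583317]
0.05 0.146 [260.35827106 238.40331649]
0.05 0.19 [260.84945992 222.5727173 ]
[0.45688769 0.42156927 0.23455111] [0.47194572 0.39726904 0.23827276] [0.30479397 0.37742877 0.20944147] [0.39974395 0.39216508 0.24242445]
```

View pics/s1c.png

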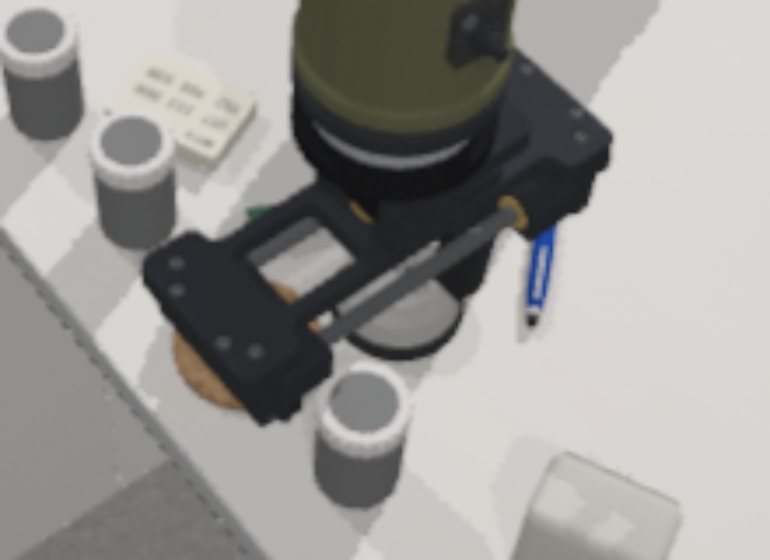

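View pics/t1.png

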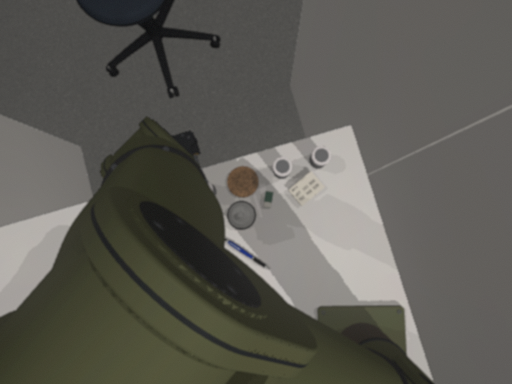

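The fingertips show at about (260,245) and (310,211), as predicted, and straddle jar C. I'll go down, grip and lift.

{"name": "apply_moves", "arguments": {
  "plan": [
    [[0,4,0.1,0,0,0,-1],[0,7,0.1,0,0,0,-1],[0,8.2,0.1,0,0,0,-1],[0,8.2,0.1,0,0,0,-1],[0,8.2,0.1,0,0,0,1],[0,8.2,0.1,0,0,0,1],[0,8.2,0.1,0,0,0,1],[0,8.2,0.1,0,0,0,1],[0,8.2,0.1,0,0,0,1]]
  ]
}}

```text
time: 2.5
tcp_pos: [0.3888, 0.3679, 0.0468]
eef_rot: [-0.564, 0.564, -0.426, 0.426]
ft_force: [-0.9, 0.7, 1.6]
finger_gap: 0.0444
```

```bash
python3 -c "
from h import *
go([.388,.3668,.045],.276)"
```

```text
t 2.5 tcp [0.3888 0.3679 0.0468] f [-0.87  0.69  1.57] gap 0.044388732502642164 shift [ 0.08  0.18 -0.11] rot [0.    0.001 0.   ]
```

{"name": "apply_moves", "arguments": {
  "plan": [
    [[0,-0.5,0,0,0,0,1],[0,-1.5,0,0,0,0,1],[0,-2.5,0,0,0,0,1],[0,-2.5,0,0,0,0,1],[0,-2.5,0,0,0,0,1],[0,-2.5,0,0,0,0,1],[0,-2.5,0,0,0,0,1]]
  ]
}}

```text
time: 3.38
tcp_pos: [0.389, 0.3678, 0.0715]
eef_rot: [-0.564, 0.564, -0.426, 0.426]
ft_force: [0.4, 0.7, -1.2]
finger_gap: 0.044
```

```bash
python3 -c "
from h import *
go([.388,.3668,.045],.276)
p,d=read_camera('side')
go([.388,.3668,.045],.276)
s=cv2.resize(p[130:290,180:400],None,fx=3.5,fy=3.5);cv2.imwrite('pics/s2c.png',s[:,:,::-1])"
```

```text
t 3.375 tcp [0.389  0.3678 0.0715] f [ 0.37  0.7  -1.19] gap 0.043982781342245265 shift [ 0.07  2.65 -0.12] rot [0.    0.001 0.   ]
t 3.425 tcp [0.389  0.3678 0.0715] f [-0.33 -0.33 -1.57] gap 0.04429916575989461 shift [ 0.07  2.65 -0.12] rot [0.    0.001 0.   ]
```

View pics/s2c.png

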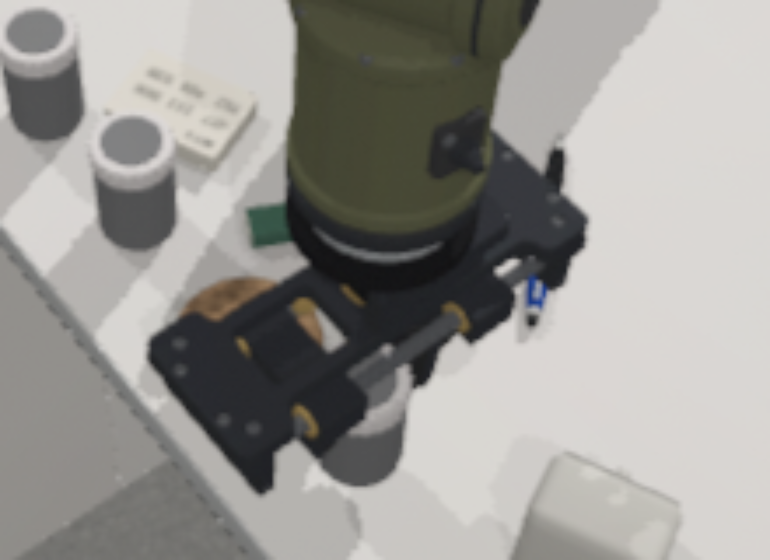

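Jar C is up with its base clear of the worktop, and the force is about −1.4 N, so it is a light one. I'll set it back and go to B.

{"name": "apply_moves", "arguments": {
  "plan": [
    [[0,1.5,0,0,0,0,1],[0,2.3,0,0,0,0,1],[0,2.5,0,0,0,0,1],[0,2.5,0,0,0,0,1],[0,2.5,0,0,0,0,-1],[0,2.5,0,0,0,0,-1],[0,2.5,0,0,0,0,-1],[0,2.5,0,0,0,0,-1],[0,-2,0,0,0,0,-1],[0,-6,0,0,0,0,-1]]
  ]
}}

```text
time: 4.68
tcp_pos: [0.389, 0.3677, 0.1325]
eef_rot: [-0.564, 0.564, -0.426, 0.426]
ft_force: [0.5, 0.1, 0.4]
finger_gap: 0.0879
```

```bash
python3 -c "
from h import *
go([.4385,.1815,.13],.276)"
```

```text
t 4.675 tcp [0.389  0.3677 0.1325] f [0.54 0.12 0.41] gap 0.08787929876794148 shift [19.27  0.26 -0.33] rot [0.001 0.001 0.   ]
```

{"name": "apply_moves", "arguments": {
  "plan": [
    [[19.3,0,-0.3,0,0,0,-1],[19.3,0,-0.3,0,0,0,-1],[19.3,0,-0.3,0,0,0,-1],[19.3,0,-0.3,0,0,0,-1],[19.3,0,-0.3,0,0,0,-1],[19.3,0,-0.3,0,0,0,-1]]
  ]
}}

```text
time: 5.42
tcp_pos: [0.4386, 0.1837, 0.1317]
eef_rot: [0.565, -0.564, 0.426, -0.425]
ft_force: [-0.6, 0.1, 0.0]
finger_gap: 0.0878
```

```bash
python3 -c "
from h import *
p,d=read_camera('top');cv2.imwrite('pics/t3.png',p[:,:,::-1])
p,d=read_camera('side')
go([.4385,.1815,.047],.276)
for s in(-.05,.05): print(proj('side',manip.observe()['tcp_pos']+np.array([.962*s,.272*s,0])))
s=cv2.resize(p[100:290,150:400],None,fx=3,fy=3);cv2.imwrite('pics/s3c.png',s[:,:,::-1])"
```

```text
t 5.525 tcp [0.4385 0.1834 0.1317] f [ 0.1  -0.52  0.17] gap 0.0878372512917476 shift [ 0.2   8.47 -0.06] rot [-0.     0.004 -0.001]
[238.38822183 137.20550566]
[190.60279086 164.24328112]
```

View pics/s3c.png

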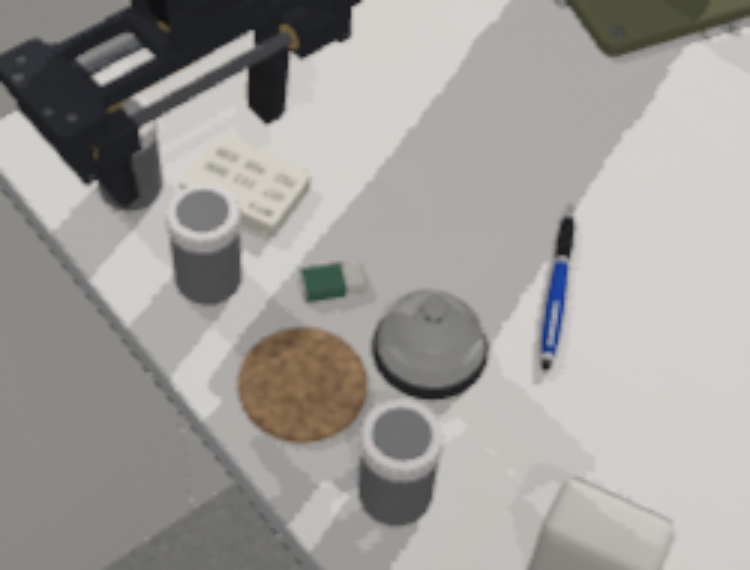

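View pics/t3.png

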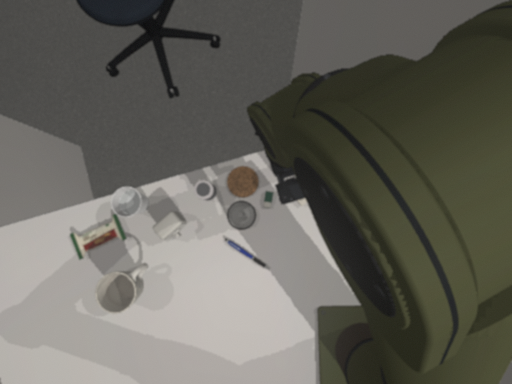

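Jar C stands at side (283,245) and is upright. The fingers line up with B, with tips at (190,164) and (238,137). Gripping B next.

{"name": "apply_moves", "arguments": {
  "plan": [
    [[0.2,4,0,0,0,0,-1],[0.2,7,0,0,0,0,-1],[0.2,8.4,0,0,0,0,-1],[0.2,8.4,0,0,0,0,-1],[0.2,8.4,0,0,0,0,1],[0.2,8.4,0,0,0,0,1],[0.2,8.4,0,0,0,0,1],[0.2,8.4,0,0,0,0,1],[0.2,8.4,0,0,0,0,1]]
  ]
}}

```text
time: 6.65
tcp_pos: [0.4385, 0.1791, 0.0478]
eef_rot: [-0.564, 0.565, -0.426, 0.426]
ft_force: [-1.5, -1.2, 3.5]
finger_gap: 0.0439
```

{"name": "apply_moves", "arguments": {
  "plan": [
    [[0,-0.5,0,0,0,0,1],[0,-1.5,0,0,0,0,1],[0,-2.5,0,0,0,0,1],[0,-2.5,0,0,0,0,1],[0,-2.5,0,0,0,0,1],[0,-2.5,0,0,0,0,1],[0,-2.5,0,0,0,0,1]]
  ]
}}

```text
time: 7.52
tcp_pos: [0.4394, 0.1795, 0.0725]
eef_rot: [-0.564, 0.564, -0.426, 0.426]
ft_force: [0.5, -0.7, -4.0]
finger_gap: 0.0442
```

```bash
python3 -c "
from h import *
p,d=read_camera('side')
go([.4385,.1815,.047],.276)
s=cv2.resize(p[100:290,150:400],None,fx=3,fy=3);cv2.imwrite('pics/s4c.png',s[:,:,::-1])"
```

```text
t 7.575 tcp [0.4394 0.1795 0.0725] f [ 0.01 -0.07 -3.63] gap 0.0443145207495465 shift [-0.22  2.55 -0.03] rot [0.    0.001 0.   ]
```

View pics/s4c.png

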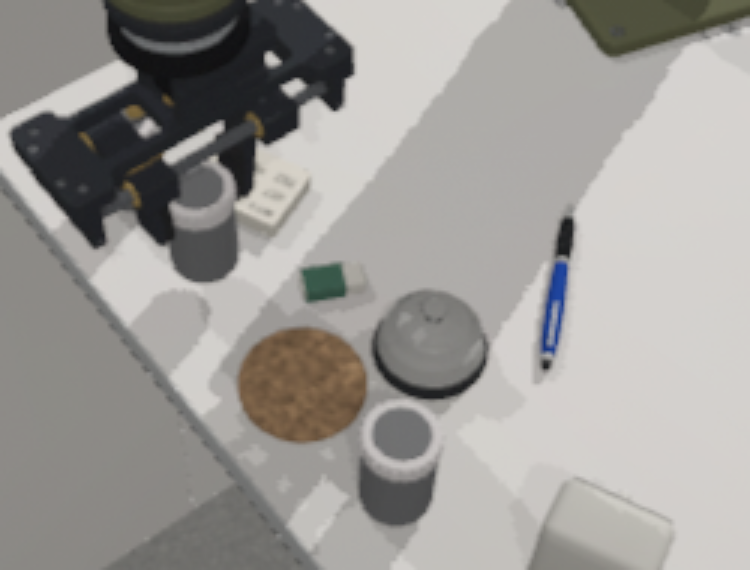

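Jar B weighs in at −3.6 to −4.0 N, against −1.4 N for C, so B is the heavy jar. I'll carry it to the coaster.

```bash
python3 -c "
from h import *
go([.410,.277,.0725],.276)"
```

```text
t 7.575 tcp [0.4394 0.1795 0.0725] f [ 0.01 -0.07 -3.63] gap 0.0443145207495465 shift [-10.18  -0.    -0.16] rot [0.    0.001 0.   ]
```

{"name": "apply_moves", "arguments": {
  "plan": [
    [[-2,-0.5,0,0,0,0,1],[-5,-0.5,-0.1,0,0,0,1],[-8,-0.5,-0.1,0,0,0,1],[-10,-0.5,-0.2,0,0,0,1],[-10.2,-0.5,-0.2,0,0,0,1],[-10.2,-0.5,-0.2,0,0,0,1],[-10.2,-0.5,-0.2,0,0,0,1]]
  ]
}}

```text
time: 8.45
tcp_pos: [0.4101, 0.2755, 0.0777]
eef_rot: [-0.563, 0.564, -0.427, 0.427]
ft_force: [0.1, 0.1, -3.6]
finger_gap: 0.0438
```

```bash
python3 -c "
from h import *
p,d=read_camera('side')
go([.410,.277,.0555],.276)
P=cloud('side',d)
s=cv2.resize(p[100:290,150:400],None,fx=3,fy=3);cv2.imwrite('pics/s5c.png',s[:,:,::-1])"
```

```text
t 8.5 tcp [0.4101 0.2757 0.0777] f [-0.12 -0.1  -3.88] gap 0.04359891941817341 shift [-0.13  2.22  0.02] rot [ 0.    -0.001  0.001]
```

View pics/s5c.png

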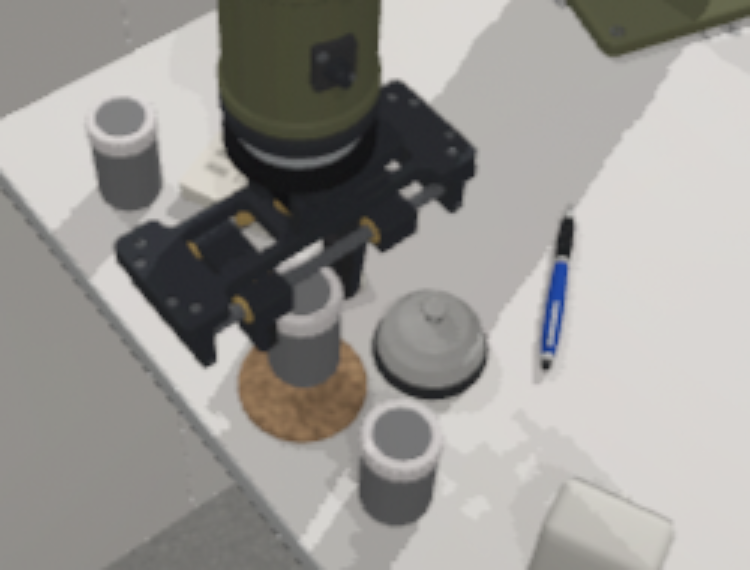

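Heavy jar hovers over the cork. Lowering in small steps.

{"name": "apply_moves", "arguments": {
  "plan": [
    [[-0.1,1,0,0,0,0,1],[-0.1,1.6,0,0,0,0,1],[-0.1,1.9,0,0,0,0,1],[-0.1,2.1,0,0,0,0,1],[-0.1,2.2,0,0,0,0,1],[-0.1,2.2,0,0,0,0,1]]
  ]
}}

```text
time: 9.25
tcp_pos: [0.4094, 0.2781, 0.0559]
eef_rot: [0.564, -0.564, 0.426, -0.426]
ft_force: [-0.9, -0.4, -2.2]
finger_gap: 0.0441
```

```bash
python3 -c "
from h import *
p,d=read_camera('side')
go([.410,.277,.0555],.276)
s=cv2.resize(p[100:290,150:400],None,fx=3,fy=3);cv2.imwrite('pics/s6c.png',s[:,:,::-1])"
```

```text
t 9.3 tcp [0.4094 0.2781 0.0559] f [ 0.14 -0.5  -1.18] gap 0.04421726036413719 shift [0.12 0.04 0.03] rot [-0.     0.001 -0.   ]
```

View pics/s6c.png

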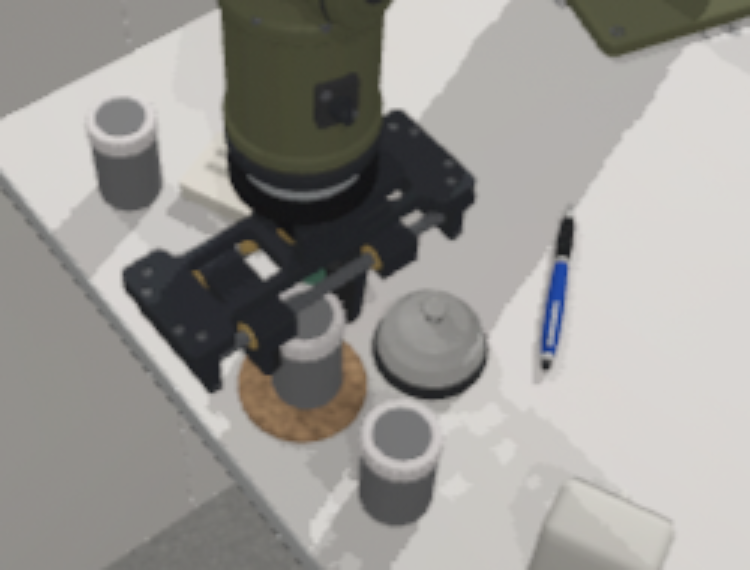

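The jar is on the cork and the force is down to about −1.2 N. One more millimetre, then release and rise.

{"name": "apply_moves", "arguments": {
  "plan": [
    [[0,0.1,0,0,0,0,1],[0,0.1,0,0,0,0,1],[0,0.1,0,0,0,0,-1],[0,0.1,0,0,0,0,-1],[0,0.1,0,0,0,0,-1],[0,0.1,0,0,0,0,-1],[0,-2,0,0,0,0,-1],[0,-5,0,0,0,0,-1],[0,-8,0,0,0,0,-1],[0,-8,0,0,0,0,-1]]
  ]
}}

```text
time: 10.55
tcp_pos: [0.4105, 0.2788, 0.1373]
eef_rot: [0.566, -0.563, 0.426, -0.427]
ft_force: [-0.0, -0.4, -0.7]
finger_gap: 0.0882
```

```bash
python3 -c "
from h import *
go([.329,.283,.136],.276)
p,d=read_camera('side')
s=cv2.resize(p[100:290,150:400],None,fx=3,fy=3);cv2.imwrite('pics/s7c.png',s[:,:,::-1])"
```

```text
t 10.55 tcp [0.4105 0.2788 0.1373] f [-0.05 -0.42 -0.65] gap 0.08824737892274255 shift [-2.63  0.11 -7.73] rot [-0.004  0.001 -0.002]
```

View pics/s7c.png

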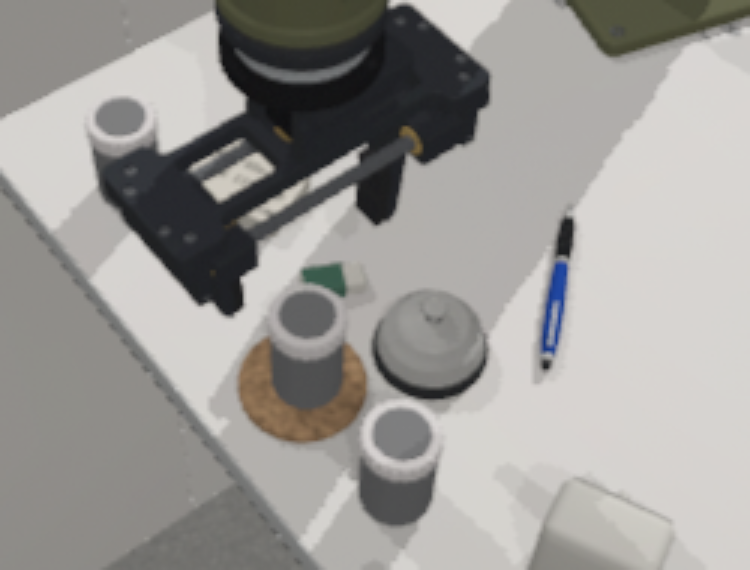

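```bash
python3 -c "
from h import *
p,d=read_camera('side');P=cloud('side',d)
m=(d>0)&(np.hypot(P[...,0]-.41,P[...,1]-.279)<.045)&(P[...,2]>.074)&(P[...,2]<.09)
h=cv2.convexHull(np.argwhere(m)[:,::-1].astype(np.int32))[:,0]
w=np.array([ray('side',u,v,.080)[:2] for u,v in h],np.float32);print(cv2.minEnclosingCircle(w),np.median(P[m],0))
m=(d>0)&(np.hypot(P[...,0]-.329,P[...,1]-.284)<.02)&(P[...,2]>.046)
print(np.argwhere(m)[:,::-1].mean(0),P[m].mean(0),m.sum(),P[m][:,2].max())
z=np.load('top0.npz');Q=cloud('top',z['d']);m=(np.hypot(Q[...,0]-.329,Q[...,1]-.284)<.02)&(Q[...,2]>.046)
print(Q[m].mean(0),m.sum())
print('side cap ray',ray('side',294.7,200.2,.05))
c=cv2.resize(p[180:250,270:320],None,fx=8,fy=8,interpolation=cv2.INTER_CUBIC);cv2.imwrite('pics/bell.png',c[:,:,::-1])
"
```

```text
((0.4094345271587372, 0.28002873063087463), 0.024200038984417915) [0.40967823 0.28146443 0.0813544 ]
[300.2172471  138.47429519] [0.33211986 0.28318573 0.21936274] 603 0.24647218592332157
[0.32786269 0.28353171 0.04836174] 24
side cap ray [0.325617   0.27932844 0.05      ]
```

View pics/bell.png

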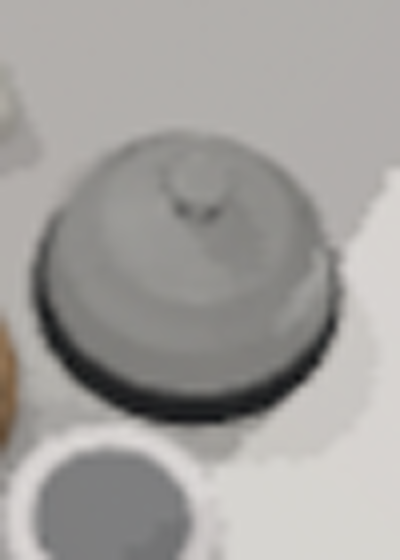

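The jar sits about 2 mm from the coaster centre. The bell button is at side pixel (294.7,202.2); both views put it at about (0.328, 0.283).

{"name": "apply_moves", "arguments": {
  "plan": [
    [[-0.5,0,-2,0,0,0,1],[-2.6,0,-7.8,0,0,0,1],[-2.6,0,-7.8,0,0,0,1],[-2.6,3,-7.8,0,0,0,1],[-2.6,6,-7.8,0,0,0,1],[-2.6,6.8,-7.8,0,0,0,1],[-2.6,6.8,-7.8,0,0,0,1],[-2.6,6.8,-7.8,0,0,0,1]]
  ]
}}

```text
time: 11.65
tcp_pos: [0.3277, 0.2819, 0.0683]
eef_rot: [0.565, -0.564, 0.426, -0.426]
ft_force: [0.8, 1.0, 1.1]
finger_gap: 0.0104
```

```bash
python3 -c "
from h import *
p,d=read_camera('side')
go([.328,.283,.0455],.276)
print(proj('side',manip.observe()['tcp_pos']))
s=cv2.resize(p[100:290,150:400],None,fx=3,fy=3);cv2.imwrite('pics/s8c.png',s[:,:,::-1])"
```

```text
t 11.7 tcp [0.3278 0.282  0.0684] f [-0.17 -0.04  1.07] gap 0.006232787891910954 shift [-0.09  2.29  0.05] rot [-0.001  0.001 -0.001]
[294.99123688 195.79561958]
```

View pics/s8c.png

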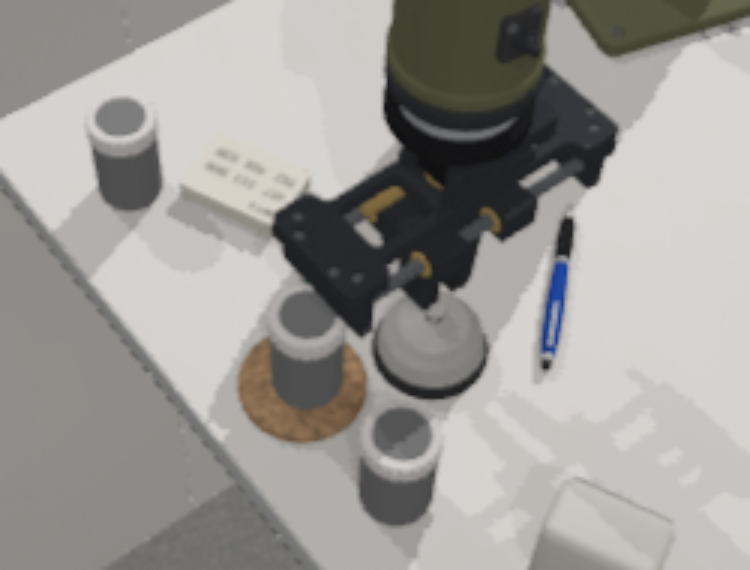

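{"name": "apply_moves", "arguments": {
  "plan": [
    [[-0.1,0,0,0,0,0,1],[-0.1,1,0,0,0,0,1],[-0.1,1.6,0,0,0,0,1],[-0.1,1.9,0,0,0,0,1],[-0.1,2.0,0,0,0,0,1],[-0.1,2.1,0,0,0,0,1],[-0.1,2.1,0,0,0,0,1]]
  ]
}}

```text
time: 12.58
tcp_pos: [0.3292, 0.2846, 0.0496]
eef_rot: [-0.562, 0.566, -0.427, 0.426]
ft_force: [-0.5, -0.1, 1.8]
finger_gap: 0.0005
```

```bash
python3 -c "
from h import *
go([.328,.283,.0455],.276)"
```

```text
t 12.575 tcp [0.3292 0.2846 0.0496] f [-0.45 -0.05  1.79] gap 0.0004816925998739123 shift [ 0.12  0.41 -0.16] rot [0.005 0.001 0.002]
```

{"name": "apply_moves", "arguments": {
  "plan": [
    [[0,0.1,0,0,0,0,1],[0,0.2,0,0,0,0,1],[0,0.3,0,0,0,0,1],[0,0.3,0,0,0,0,1],[0,0.3,0,0,0,0,1]]
  ]
}}

```text
time: 13.2
tcp_pos: [0.3292, 0.2846, 0.0469]
eef_rot: [-0.562, 0.566, -0.427, 0.426]
ft_force: [-0.3, -1.3, 7.0]
finger_gap: 0.0003
```

```bash
python3 -c "
from h import *
go([.328,.283,.0455],.276)"
```

```text
t 13.2 tcp [0.3292 0.2846 0.0469] f [-0.34 -1.29  7.05] gap 0.0002625372745885086 shift [ 0.12  0.15 -0.16] rot [0.005 0.001 0.002]
```

{"name": "apply_moves", "arguments": {
  "plan": [
    [[0,0.1,0,0,0,0,1],[0,0.2,0,0,0,0,1],[0,0.2,0,0,0,0,1],[0,0.2,0,0,0,0,1]]
  ]
}}

```text
time: 13.7
tcp_pos: [0.3292, 0.2846, 0.0458]
eef_rot: [-0.563, 0.566, -0.426, 0.426]
ft_force: [-1.1, -0.5, 17.5]
finger_gap: 0.0004
```

```bash
python3 -c "
from h import *
go([.328,.283,.0455],.276)"
```

```text
t 13.7 tcp [0.3292 0.2846 0.0458] f [-1.07 -0.53 17.5 ] gap 0.0003827422803469674 shift [ 0.12  0.03 -0.16] rot [0.004 0.001 0.002]
```

The force reached 17.5 N with the TCP at 45.8 mm, so the button is at its stop. Retreating.

{"name": "apply_moves", "arguments": {
  "plan": [
    [[0,-0.5,0,0,0,0,1],[0,-1.5,0,0,0,0,1],[0,-5,0,0,0,0,1],[0,-10,0,0,0,0,1],[0,-13,0,0,0,0,1],[0,-13,0,0,0,0,1],[0,-13,0,0,0,0,1]]
  ]
}}

```text
time: 14.58
tcp_pos: [0.3298, 0.2845, 0.1741]
eef_rot: [-0.562, 0.566, -0.427, 0.426]
ft_force: [-0.8, -0.1, -0.4]
finger_gap: 0.0007
```

```bash
python3 -c "
from h import *
p,d=read_camera('side')
go([.328,.283,.18],.276)
P=cloud('side',d)
for n,x,y,z in (('A',.461,.091,.072),('heavy',.41,.279,.08),('C',.388,.3665,.072)):
    m=(d>0)&(np.hypot(P[...,0]-x,P[...,1]-y)<.035)&(abs(P[...,2]-z-.001)<.006)
    h=cv2.convexHull(np.argwhere(m)[:,::-1].astype(np.int32))[:,0]
    w=np.array([ray('side',u,v,z)[:2] for u,v in h],np.float32);print(n,cv2.minEnclosingCircle(w),np.median(P[m],0),m.sum())
s=cv2.resize(p[100:290,150:400],None,fx=3,fy=3);cv2.imwrite('pics/s9c.png',s[:,:,::-1])"
```

```text
t 14.625 tcp [0.3296 0.2844 0.1737] f [-0.75 -0.87  0.14] gap 0.000256893006449492 shift [ 0.1  -0.63 -0.2 ] rot [0.007 0.001 0.004]
A ((0.4615430533885956, 0.09047700464725494), 0.02514513209462166) [0.46217486 0.09239589 0.07361102] 370
heavy ((0.4089353084564209, 0.28097790479660034), 0.024992039427161217) [0.40997271 0.28135843 0.08134415] 489
C ((0.3887076675891876, 0.3669801354408264), 0.024218430742621422) [0.38902425 0.36762596 0.07330355] 566
```

View pics/s9c.png

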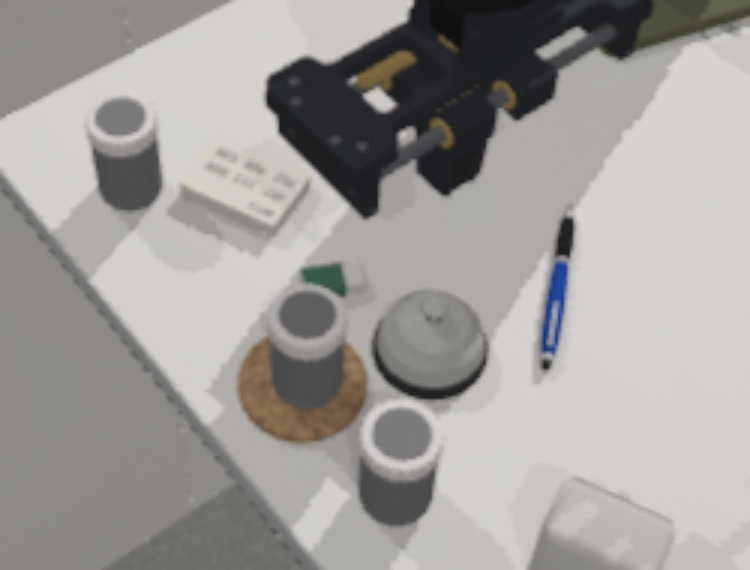

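The heavy jar stands centred on the cork. Both other jars are upright, the button is back up, and the cards and eraser are where they were. Handing in.

```bash
python3 -c "
from h import *
print(manip.job_done())"
```

```text
the job is handed in; nothing more can be done
None
```

The heavy jar is standing on the coaster, the bell has been rung, and I handed the job in at about 14.6 s; no verdict is reported.

- **Finding the jar:** I lifted the jar nearest the bell first and felt about 1.4 N, so it is light, and I set it back where it was. The middle jar pulled about 3.8 N, so I carried that one to the coaster. I never lifted or touched the third jar; it is taken as light because the middle one was clearly heavy.
- **Ringing the bell:** I pressed the button until the force jumped to 17.5 N with the fingertip at 45.8 mm, which I took as its stop. I then backed off, and the button looks fully up again in the last picture. The travel was worked out from force and height, as the joint itself can't be read.
- **Last checks (side camera):** The heavy jar is about 2 mm from the coaster's centre, with its cap top at about 80 mm. The other two stand upright on the worktop within about 1 mm of where they began. The cards and eraser look unmoved, and the gripper is clear of everything.

The two cameras disagreed by 2–4 mm on some positions, and the force readings carry about 0.7 N of noise. Neither is large enough to change the result.

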